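# Clear the way and fold the spice cupboard's bifold door open

## Task

Get the steel spice cupboard ready for restocking: pull its bifold door by the handle until both leaves are folded fully open at the left, and leave it so. The door must not push against anything, so first take whatever stands in its way and stand it upright in the free part of the white basket; what is clear of the door may stay exactly where it is. Keep the mill and jars upright, and do not shift the tub and tin in the basket or the tumbler beside the cupboard.

Things in the scene. Friction and masses are not known exactly. Their poses are not given: they have to be found in the camera images.
- cupboard: Shallow stainless-steel spice cupboard fixed on the worktop: 396 wide x 120 deep x 316 mm high, roof included. Origin at the centre of its underside; x points from its front to its back, y to its left as the robot sees it, z up. Front plane at x = -60 mm. The front is closed by a bifold door of two leaves, each 175 mm wide, 10 mm thick, z = 11 to 290 mm; two bottles and a jar are stored inside.
- door_pivot (a point): Upright pivot axis of the door's left leaf on the left jamb, at worktop height, (-53, 178, 0) mm in the cupboard's frame. From here to the fold (at y = 0 when shut) is 178 mm along the left leaf, and 178 mm on along the right leaf to the pin at its far upper corner, which runs in the track under the roof at x = -53 mm.
- door (a joint): Angle of the left leaf (rad): 0 shut, stop at 1.48, folded. The fold comes out towards the robot and the leaves end back to back at the left, having swept the worktop up to 180 mm round the pivot; what stands 80 mm or more in front of the right half is clear. The right leaf turns anticlockwise from above by this angle. Moves easily (1 to 2 N at the handle) and stays where it is left.
- door_handle (a point): Top of the right leaf's upright D-handle: round bar, 10 mm diameter, z = 162 to 282 mm, a 10 mm bar to the leaf at each end; 45 mm off the leaf's face, 40 mm right of the fold. Point on its axis at z = 276 mm; frame turns with the right leaf: x into it, y along it to the fold. At door angle a: x = -53 - 138 sin a - 50 cos a, y = 178 - 218 cos a - 60 sin a mm in the cupboard's frame.
- basket: White plastic slotted basket, open at the top, fixed on the right-hand table: 105 mm high, inside 172 mm (its x, from -86 to 86) by 282 mm (its y, from -141 to 141), walls 14 mm, floor 4 mm thick. Origin at the centre of its underside, z up. A tub and a tin stand in it; the free space is at its +y end, nearer the cupboard.
- mill: Salt-and-pepper mill: round, 44 mm diameter up to 70 mm, grey domed perforated cap of 34 mm, 90 mm high in all, clear neck over a grey body, no printed label, about 0.1 kg. Origin at the centre of its underside, z up. Starts in front of the cupboard.
- spice_jar_2: Round spice jar with a red cap and a dark label, 44 mm diameter, 105 mm high, about 0.11 kg. Origin at the centre of its underside, z up. Starts in front of the cupboard.
- spice_jar_3: Spice jar with a red cap and a light label, 47 mm across, 97 mm high, about 0.11 kg. Origin at the centre of its underside, z up. Starts in front of the cupboard.
- tin_1: Low tin, 75 mm diameter, 58 mm high, in the basket. Origin at the centre of its underside, z up.
- tub_1: Round white tub with a foil lid, 72 mm diameter, 71 mm high, in the basket. Origin at the centre of its underside, z up.
- glass_1: Dark green tumbler, 80 mm diameter, 112 mm high, left of the cupboard. Origin at the centre of its underside, z up.
- table_corner (a point): Inner corner where the front edges of the two tables meet, at worktop height; there is no surface between them towards the robot. A bench can opener is fixed at the right table's near edge: keep out of an upright cylinder of 100 mm radius about (0.30, -0.16) m in the world, up to 265 mm above the worktop.

How it is judged:
By the outcome, as a careful person would: the job done as asked, in the order asked, and still so for the second after the job is handed in, with the robot touching nothing.
It also fails if it takes over 72 s, if anything falls off the work surface, if the arm or the gripper's body presses on something with over 40 N, if the wrist force passes 120 N, or if a joint passes its speed limit or range.

## Robot

A 7-joint arm with a two-finger parallel gripper is mounted at the origin on a cart in front of the work surface, level with it; the furniture and walls round the work are solid. World frame = base frame: x ahead of the robot, y to its left, z up, the work surface at z = 0. Lengths are in m, angles in rad, forces in N, time in s.
With the tool pointing down it reaches from about 0.4 to 0.85 m from the base axis. Payload 4.5 kg.
Tool frame: the origin (TCP) lies at the very end of the fingers, on their centre line; the grasp point (between the pads) lies 19 mm behind it (r.grip_depth is the z of the grasp point in the tool frame, in m); z points along the fingers, y is the line along which they close (so a half turn about z gives the same grasp; the last joint's range is limited). The gripper opens to 88 mm and grips with 3 to 60 N. Pads are 18 mm wide; open, the fingers measure 123 mm over their backs; the gripper's body (75 mm by 187 mm) begins 45 mm behind the grasp point.
Start: joints at [-1.128, 0.689, -0.195, 1.565, 0.157, 0.902, -0.215], TCP at [0.248, 0.574, 0.239] pointing down, gripper open.
Joint ranges: [-3.01, 3.01], [-0.46, 2.08], [-1.47, 1.51], [0.13, 2.56], [-1, 4.14], [0.04, 2.09], [-2.66, 2.66]. Speed limits (rad/s): [2.57, 2.57, 3.14, 3.14, 3.14, 3.14, 3.14].

## Interface

Orientations are given as a unit quaternion [x, y, z, w].
In Python, from plant import r, eyes, finish_job gives the robot as it stands (r), with the cameras (eyes) and the job as plain functions.
- The arm moves only by the tool nudge_tcp, called as name(argument=value, ...) on one line, values as JSON. Schema: {"type":"object","properties":{"ticks":{"type":"array","items":{"type":"array","items":{"type":"array","items":{"type":"number"},"minItems":7,"maxItems":7},"minItems":1,"maxItems":10},"minItems":1,"maxItems":1},"force":{"type":"number"},"only":{"type":"string"},"quiet":{"type":"boolean"},"lines":{"type":"string"}},"required":["ticks"],"additionalProperties":false}. ticks is a list that holds a single list of rows (three levels of brackets), with 1 to 10 rows, each of 7 numbers: the opening from 0.0 (shut) to 1.0 (fully open), then dx, dy, dz in parts of the range, where 1.0 means 100 cm, then a rotation vector rx, ry, rz in a scale on which 1.0 is pi rad; each row is the pose to reach, as a shift and turn from the pose commanded when the call began, along the tool's axes at that moment; what a row does not reach only later rows make up. A row lasts 1/10 s, in which the tool goes at most 0.05 m and 0.15 rad, less where a joint would pass 70% of its speed; a pose out of reach is approached as far as the arm can. The fingers move at their own pace and stop on an object; force is the grip in N (left out, the last holds). Time passes only in rows, so rows that do not move let the fingers close. The tool returns the time, the measured TCP pose, the force, the opening and the grip force at its end. only (a regular expression) keeps the lines of the reply that match it, lines (a string "A,B") keeps lines A to B, and quiet returns only ok. A shift or turn number past 1, either way, is cut back to 1. Input that does not fit is refused with a message, and nothing moves.
- r.get_state(): the state, without advancing time (a new reading comes with each control period).
- eyes.snapshot(name): name is "scene" or "top" or "wrist"; returns the picture (420x560x3 uint8, red, green, blue); there is no depth.
- eyes.camera_params(name): a dict with "fx", "fy", "cx", "cy" (pixels), "k1" (the pictures are not rectified: a ray, as slopes to the right and down, at radius r is drawn at 1 + k1 r^2 times it, then the intrinsics apply), "rvec" (rotation vector, rad) and "tvec" (3), from world to camera coordinates, as OpenCV has them. Camera axes: x right, y down, z forward; pixel columns grow to the right and rows downward; lengths in m; the calibration is good to about 2 mm. A picture is of the moment at which its call begins: read the wrist's pose just before it. camera_params takes no time and is no camera call; for the wrist camera it gives the pose at the moment of the call.
- finish_job(): hands the job in; it is judged then, once.
The state is a dict: "clock": time; "q": joint angles; "qd": joint speeds; "joint_torque": joint torques, N m; "tool_pos": TCP position; "eef_rot": TCP orientation; "contact_force": force on the tool from outside, world axes, zero at the start; "moment": the same for the moment, N m; "opening": opening from 0.0 (shut) to 1.0 (fully open); "finger_force": force on a finger pad.
Only numpy, scipy, OpenCV 4.12 (cv2) and the standard library are available. Lean on these libraries where they do the work, as an engineer would, in place of code of your own. Each camera call takes 0.05 s, during which the arm holds its last target. There are 200 camera calls.

## Working session

There is one attempt and no reset: what is moved stays moved. The work goes in short steps, Python scripts to look and compute and a tool call to move; the robot and the scene stay as the last step left them, time stands still between calls to the robot, and variables do not carry over. Pictures are saved under pics/ and viewed, at most 10 in all, crops included, and the job is handed in when it is done.

```bash
ls; mkdir -p pics; cat > h.py <<'E'
import numpy as np, cv2
from scipy.spatial.transform import Rotation as R
from plant import r, eyes, finish_job
def ray(name,u,v,p=None):
    p=p or eyes.camera_params(name)
    d=np.array([(u-p['cx'])/p['fx'],(v-p['cy'])/p['fy']]); s=d.copy()
    for _ in range(30): s=d/(1+p['k1']*(s@s))
    M=R.from_rotvec(p['rvec']).as_matrix(); t=np.array(p['tvec'])
    return -M.T@t, M.T@np.array([s[0],s[1],1])
def at(name,u,v,z,p=None):
    o,d=ray(name,u,v,p); return (o+d*(z-o[2])/d[2])
def proj(name,X,p=None):
    p=p or eyes.camera_params(name)
    c=R.from_rotvec(p['rvec']).apply(np.atleast_2d(X))+np.array(p['tvec'])
    s=c[:,:2]/c[:,2:]; s=s*(1+p['k1']*(s**2).sum(1,keepdims=True))
    return s*[p['fx'],p['fy']]+[p['cx'],p['cy']]
def snap(name,f,crop=None,k=1):
    im=eyes.snapshot(name)[:,:,::-1]
    cv2.imwrite('pics/raw_'+f,im)
    if crop: a,b,c,d=crop; im=im[b:d,a:c]
    if k!=1: im=cv2.resize(np.ascontiguousarray(im),None,fx=k,fy=k,interpolation=cv2.INTER_CUBIC)
    cv2.imwrite('pics/'+f,im)
E
python3 - <<'E'
from h import *
snap('top','top.png',k=1.4); snap('scene','scene.png',k=1.4)
for n in('top','scene'):
  p=eyes.camera_params(n);print(p, ray(n,280,210))
s=r.get_state();print(s['clock'],s['tool_pos'],s['eef_rot'],s['opening'])
E
```

```text
pics
plant.py
{'fx': 425.91769270692595, 'fy': 425.91769270692595, 'cx': 281.46637320534205, 'cy': 206.6659284833612, 'k1': 0.020927543718594236, 'rvec': array([ 2.19370863, -2.13762861,  0.12014481]), 'tvec': array([0.0387688 , 0.68069334, 1.32438449])} (array([0.53084723, 0.05646304, 1.39063075]), array([ 0.10128155,  0.00317758, -0.99488948]))
{'fx': 406.085647222986, 'fy': 406.085647222986, 'cx': 272.1649283554013, 'cy': 211.61038108363132, 'k1': -0.022716725482316163, 'rvec': array([ 1.90392793, -0.66615369,  0.46785556]), 'tvec': array([-0.4959828 ,  0.31915737,  1.08448566])} (array([-0.18054247, -0.96983647,  0.74215304]), array([ 0.60551335,  0.68848181, -0.39966784]))
0.1 [0.24829034 0.57294303 0.23799765] [ 2.02963723e-01  9.79185909e-01 -8.20793061e-04 -9.81744663e-05] 1.0020443958819307
```

View pics/top.png

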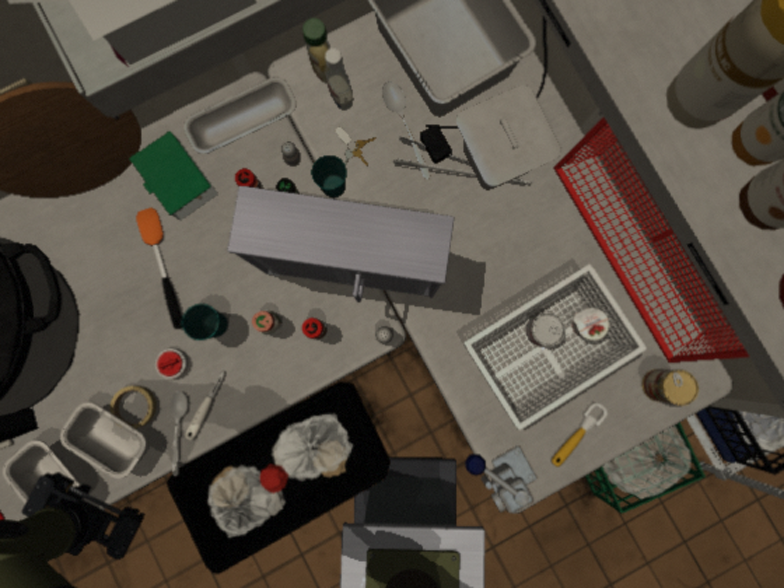

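View pics/scene.png

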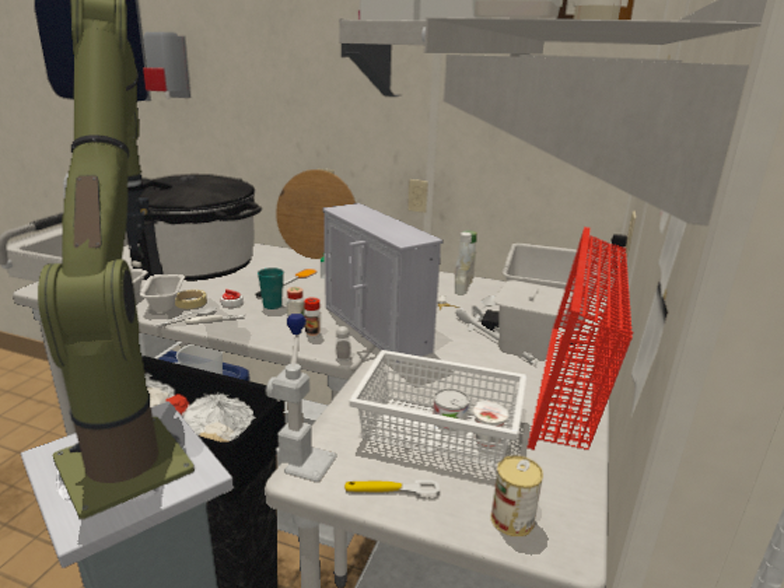

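Top view (1.4x): cupboard roof with corners near (238,190), (453,215), (446,282), (231,252). The light jar is at (263,321), the dark jar at (313,327), the mill at (385,334), the tumbler at (203,321), and the basket spans (465,345)–(643,348). I'll enlarge for exact pixels.

```bash
python3 - <<'E'
import cv2,numpy as np
im=cv2.imread('pics/raw_top.png')
def c(f,a,b,w,h,k):
  x=cv2.resize(im[b:b+h,a:a+w],None,fx=k,fy=k,interpolation=cv2.INTER_CUBIC)
  for i in range(0,w,20): cv2.putText(x,str(a+i),(i*k,10),0,.35,(0,255,255),1); cv2.line(x,(i*k,12),(i*k,20),(0,255,255),1)
  for i in range(0,h,20): cv2.putText(x,str(b+i),(0,i*k+4),0,.35,(0,255,255),1); cv2.line(x,(25,i*k),(32,i*k),(0,255,255),1)
  cv2.imwrite(f,x)
c('pics/c1.png',130,125,200,130,4)
c('pics/c2.png',320,180,150,130,4)
E
```

```text
(no output)
```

View pics/c1.png

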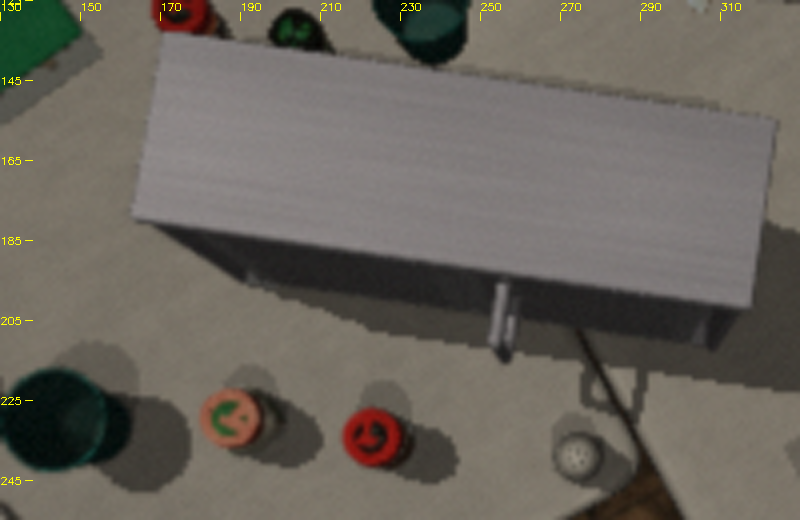

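View pics/c2.png

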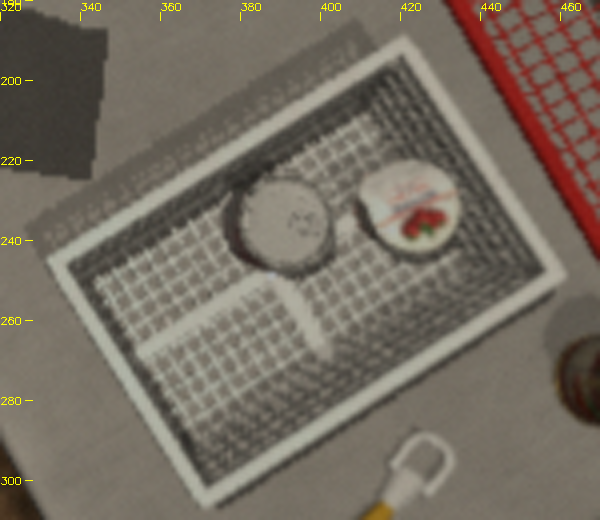

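```bash
cat >> h.py <<'E'
def fit(pix,z,loc):
    P=np.array([at('top',*p,z)[:2] for p in pix]); L=np.array(loc)
    c=P.mean(0); l=L.mean(0); A=(P-c)@np.array([1,1j]); B=(L-l)@np.array([1,1j])
    th=np.angle((A*B.conj()).sum()); M=np.array([[np.cos(th),-np.sin(th)],[np.sin(th),np.cos(th)]])
    o=c-M@l; return o,th,M,np.abs(P-(L@M.T+o)).max()
ob={'jar3':(187.5,229.5,.097),'jar2':(223.25,234.25,.105),'mill':(274.5,239,.088),'glass':(143,230,.112),'tin':(392,235.5,.058),'tub':(422.5,231.25,.071)}
O={k:at('top',*v)[:2] for k,v in ob.items()}
cup=fit([(170.75,133),(324,155),(317.5,201.5),(163,179.25)],.316,[(.06,.198),(.06,-.198),(-.06,-.198),(-.06,.198)])
bas=fit([(420.75,189),(331.5,245),(371.75,307),(461.75,248.5)],.105,[(.1,-.155),(.1,.155),(-.1,.155),(-.1,-.155)])
def cw(x,y): return cup[2]@[x,y]+cup[0]
def bw(x,y): return bas[2]@[x,y]+bas[0]
def handle(a): return cw(-.053-.138*np.sin(a)-.05*np.cos(a), .178-.218*np.cos(a)-.06*np.sin(a))
E
python3 - <<'E'
from h import *
np.set_printoptions(precision=4,suppress=True)
print('cup',cup[0],cup[1],cup[3],'bas',bas[0],bas[1],bas[3])
piv=cw(-.053,.178);print('pivot',piv)
for k,v in O.items(): print(k,v,'in cup',cup[2].T@(v-cup[0]),'in bas',bas[2].T@(v-bas[0]),'dpiv',np.linalg.norm(v-piv))
for a in np.arange(0,1.5,.185): print(round(a,3),handle(a), 'fold',cw(-.053-.178*np.sin(a),.178-.178*np.cos(a)))
s=r.get_state();print(R.from_quat(s['eef_rot']).as_matrix())
E
```

```text
cup [0.7484 0.1557] -0.11802516054683496 0.00164023541749303 bas [ 0.5595 -0.2921] 0.5881638798058748 0.010661825130406338
pivot [0.7167 0.3387]
jar3 [0.5958 0.3394] in cup [-0.1731  0.1645] in bas [0.3806 0.5052] dpiv 0.12089574120469766
jar2 [0.5839 0.2296] in cup [-0.1721  0.054 ] in bas [0.3097 0.4204] dpiv 0.17192349855027536
mill [0.5741 0.0751] in cup [-0.1636 -0.1006] in bas [0.2159 0.2973] dpiv 0.29970590077255066
glass [0.5902 0.4688] in cup [-0.1939  0.2923] in bas [0.4477 0.616 ] dpiv 0.181474021973515
tin [ 0.5956 -0.2909] in cup [-0.0991 -0.4615] in bas [ 0.0307 -0.0191] dpiv 0.6411526900490075
tub [ 0.6106 -0.3817] in cup [-0.0735 -0.5498] in bas [-0.0071 -0.1029] dpiv 0.7281138733673368
0.0 [0.6414 0.1281] fold [0.6958 0.1619]
0.185 [0.6162 0.1237] fold [0.6636 0.1688]
0.37 [0.5944 0.1267] fold [0.6333 0.1815]
0.555 [0.5768 0.1369] fold [0.6058 0.1995]
0.74 [0.5639 0.1539] fold [0.5821 0.2223]
0.925 [0.5563 0.1773] fold [0.5629 0.249 ]
1.11 [0.5542 0.2062] fold [0.5491 0.2789]
1.295 [0.5576 0.2396] fold [0.5409 0.3107]
1.48 [0.5664 0.2764] fold [0.5388 0.3435]
[[-0.9176  0.3975 -0.0005]
 [ 0.3975  0.9176 -0.0016]
 [-0.0001 -0.0016 -1.    ]]
```

```bash
cat >> h.py <<'E'
def plan(xyz,yaw):
    """shift (tool axes) and rotvec to TCP xyz, tool y at yaw deg (world), pointing down; nominal = measured pose"""
    s=r.get_state(); M=R.from_quat(s['eef_rot']).as_matrix()
    y=np.array([np.cos(np.radians(yaw)),np.sin(np.radians(yaw)),0]); z=np.array([0,0,-1.])
    T=np.c_[np.cross(y,z),y,z]
    return (M.T@(np.array(xyz)-s['tool_pos'])).round(3), R.from_matrix(M.T@T).as_rotvec().round(3)
E
python3 - <<'E'
from h import *
np.set_printoptions(precision=4,suppress=True)
P=np.array([at('top',*p,.105)[:2] for p in [(420.75,189),(331.5,245),(371.75,307),(461.75,248.5)]])
print(P,np.linalg.norm(P-np.roll(P,-1,0),axis=1))
for z in (.105,.1,.11):print(proj('top',[[*bw(x,y),z] for x,y in [(.1,-.155),(.1,.155),(-.1,.155),(-.1,-.155)]]))
print('place',bw(-.043,.088),bw(.043,.088),np.degrees(bas[1])+90)
print(plan([*O['jar3'],.20],-7))
print(plan([*O['jar3'],.054],-7))
E
```

```text
[[ 0.7372 -0.3664]
 [ 0.56   -0.097 ]
 [ 0.3807 -0.2181]
 [ 0.56   -0.4869]] [0.3225 0.2164 0.3231 0.2142]
[[420.4928 191.7573]
 [335.0344 246.2085]
 [371.9347 303.6962]
 [458.2585 247.6457]]
[[419.9559 191.9929]
 [334.8225 246.2363]
 [371.5741 303.4983]
 [457.5658 247.6676]]
[[421.0338 191.52  ]
 [335.2481 246.1804]
 [372.2982 303.8957]
 [458.9566 247.6237]]
place [ 0.4749 -0.2427] [ 0.5464 -0.195 ] 123.69930797491645
(array([-0.412, -0.076,  0.038]), array([-0.001,  0.001,  1.284]))
(array([-0.412, -0.076,  0.184]), array([-0.001,  0.001,  1.284]))
```

Careful with the scale: turns go in shares of pi rad. That gives: 1.284 rad / 3.1416 = 0.4087.

nudge_tcp(ticks=[[[1,-0.412,-0.076,0.038,0,0,0.4087],[1,-0.412,-0.076,0.038,0,0,0.4087],[1,-0.412,-0.076,0.038,0,0,0.4087],[1,-0.412,-0.076,0.038,0,0,0.4087],[1,-0.412,-0.076,0.038,0,0,0.4087],[1,-0.412,-0.076,0.038,0,0,0.4087],[1,-0.412,-0.076,0.038,0,0,0.4087],[1,-0.412,-0.076,0.038,0,0,0.4087],[1,-0.412,-0.076,0.038,0,0,0.4087],[1,-0.412,-0.076,0.038,0,0,0.4087]]], force=25)

```text
clock: 1.1
tool_pos: [0.5995, 0.3351, 0.1997]
eef_rot: [0.751, 0.66, -0.001, 0.002]
contact_force: [-0.3, 0.1, -0.5]
opening: 1.001
finger_force: 0.0
```

nudge_tcp(ticks=[[[1,0,0,0,0,0,0],[1,0,0,0,0,0,0],[1,0,0,0,0,0,0]]])

```text
clock: 1.4
tool_pos: [0.5946, 0.342, 0.2008]
eef_rot: [0.748, 0.664, -0.0, -0.001]
contact_force: [-0.6, 1.1, -0.1]
opening: 0.995
finger_force: 0.0
```

```bash
python3 - <<'E'
from h import *
print(r.get_state()['q'],plan([*O['jar3'],.2],-7),plan([*O['jar3'],.054],-7))
snap('wrist','w1.png'); p=eyes.camera_params('wrist')
print(proj('wrist',[[*O['jar3'],.097],[*O['jar3'],0]],p))
E
```

```text
[-0.65099666  0.81754089  0.12670017  1.4076099  -0.11784671  0.92408687
 -0.6111623 ] (array([-0.002,  0.001,  0.001]), array([-0.001, -0.001,  0.004])) (array([-0.003,  0.002,  0.147]), array([-0.001, -0.001,  0.004]))
[[280.42690711 211.24001437]
 [279.68650634 183.36947855]]
```

View pics/w1.png

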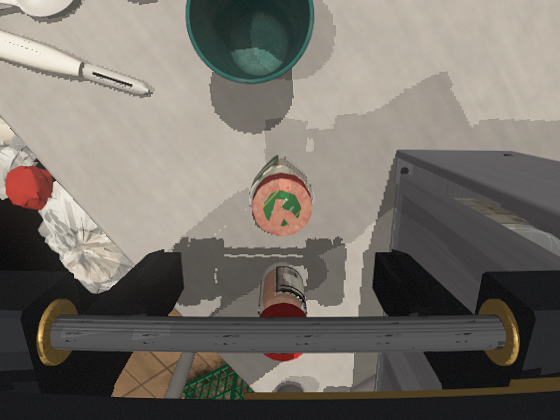

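Wrist view: jar 3's cap is at (283,208), predicted (280,211), so the calibration agrees. I'll descend and grip.

nudge_tcp(ticks=[[[1,-0.002,0.001,0.05,0,0,0],[1,-0.002,0.001,0.09,0,0,0],[1,-0.002,0.001,0.12,0,0,0],[1,-0.002,0.001,0.145,0,0,0],[1,-0.002,0.001,0.145,0,0,0],[0.3,-0.002,0.001,0.145,0,0,0],[0.3,-0.002,0.001,0.145,0,0,0],[0.3,-0.002,0.001,0.145,0,0,0],[0.3,-0.002,0.001,0.145,0,0,0],[0.3,-0.002,0.001,0.145,0,0,0]]], force=25)

```text
clock: 2.45
tool_pos: [0.5975, 0.3383, 0.0568]
eef_rot: [0.749, 0.663, 0.001, 0.0]
contact_force: [-0.6, 1.0, 3.6]
opening: 0.595
finger_force: 25.0
```

nudge_tcp(ticks=[[[0.3,0,0,-0.02,0,0,0],[0.3,0,0,-0.06,0,0,0],[0.3,0,0,-0.11,0,0,0],[0.3,0,0,-0.16,0,0,0],[0.3,0,0,-0.21,0,0,0],[0.3,0,0,-0.25,0,0,0],[0.3,0,0,-0.25,0,0,0],[0.3,0,0,-0.25,0,0,0]]])

```text
clock: 3.25
tool_pos: [0.597, 0.3379, 0.3065]
eef_rot: [0.749, 0.663, 0.001, 0.0]
contact_force: [-0.3, -1.2, -1.0]
opening: 0.594
finger_force: 25.0
```

```bash
python3 - <<'E'
from h import *
print(plan([.50,.08,.30],-30),plan([*bw(-.043,.088),.30],-56.3))
E
```

```text
(array([-0.268, -0.065,  0.006]), array([ 0.001, -0.001,  0.402])) (array([-0.591, -0.051,  0.006]), array([ 0.001, -0.001,  0.861]))
```

Converted, 0.65 rad / 3.1416 = 0.2069.

nudge_tcp(ticks=[[[0.3,-0.04,-0.01,0,0,0,0.0191],[0.3,-0.08,-0.02,0,0,0,0.0382],[0.3,-0.12,-0.03,0,0,0,0.0573],[0.3,-0.16,-0.04,0,0,0,0.0796],[0.3,-0.2,-0.05,0,0,0,0.1019],[0.3,-0.24,-0.06,0,0,0,0.121],[0.3,-0.28,-0.065,0,0,0,0.1401],[0.3,-0.32,-0.065,0,0,0,0.1623],[0.3,-0.36,-0.06,0,0,0,0.1846],[0.3,-0.4,-0.05,0,0,0,0.2069]]])

```text
clock: 4.25
tool_pos: [0.4964, -0.0541, 0.304]
eef_rot: [0.922, 0.388, -0.002, -0.001]
contact_force: [0.7, 0.0, -1.1]
opening: 0.596
finger_force: 25.0
```

```bash
python3 - <<'E'
from h import *
print(r.get_state()['q'],plan([*bw(.054,.083),.2],-56.3),bw(.054,.083),bw(-.018,.083))
E
```

```text
[-0.19964287  0.45669343  0.33103974  1.86120033 -0.19047288  0.85944068
 -0.54887547] (array([-0.056,  0.142,  0.104]), array([-0.004,  0.003,  0.208])) [ 0.55836532 -0.19306533] [ 0.49846414 -0.2330134 ]
```

Converted, 0.208 rad / 3.1416 = 0.0662.

nudge_tcp(ticks=[[[0.3,-0.015,0.035,0.02,0,0,0.0159],[0.3,-0.03,0.07,0.04,0,0,0.0318],[0.3,-0.04,0.105,0.06,0,0,0.0477],[0.3,-0.056,0.142,0.08,0,0,0.0662],[0.3,-0.056,0.142,0.104,0,0,0.0662],[0.3,-0.056,0.142,0.104,0,0,0.0662],[0.3,-0.056,0.142,0.104,0,0,0.0662]]])

```text
clock: 4.95
tool_pos: [0.5601, -0.1909, 0.2003]
eef_rot: [0.957, 0.291, -0.002, -0.001]
contact_force: [-0.2, -0.2, -0.8]
opening: 0.597
finger_force: 25.0
```

```bash
python3 - <<'E'
from h import *
print(plan([*bw(.054,.083),.062],-56.3))
E
```

```text
(array([-0.002,  0.001,  0.138]), array([-0.004,  0.002,  0.003]))
```

nudge_tcp(ticks=[[[0.3,-0.001,0.001,0.04,0,0,0],[0.3,-0.002,0.001,0.08,0,0,0],[0.3,-0.002,0.001,0.11,0,0,0],[0.3,-0.002,0.001,0.125,0,0,0],[0.3,-0.002,0.001,0.132,0,0,0],[0.3,-0.002,0.001,0.137,0,0,0],[0.3,-0.002,0.001,0.137,0,0,0]]])

```text
clock: 5.65
tool_pos: [0.561, -0.1942, 0.0655]
eef_rot: [0.957, 0.291, 0.001, 0.0]
contact_force: [-0.2, 0.8, -1.4]
opening: 0.598
finger_force: 25.0
```

nudge_tcp(ticks=[[[0.3,0,0,0.002,0,0,0],[0.3,0,0,0.003,0,0,0],[0.3,0,0,0.003,0,0,0]]])

```text
clock: 5.95
tool_pos: [0.5605, -0.1942, 0.0621]
eef_rot: [0.957, 0.291, 0.0, 0.0]
contact_force: [0.1, -0.3, -0.5]
opening: 0.593
finger_force: 25.0
```

nudge_tcp(ticks=[[[0.3,0,0,0.001,0,0,0],[0.3,0,0,0.002,0,0,0],[0.3,0,0,0.002,0,0,0],[0.3,0,0,0.002,0,0,0]]])

```text
clock: 6.35
tool_pos: [0.5601, -0.1945, 0.06]
eef_rot: [0.957, 0.291, -0.0, 0.0]
contact_force: [-1.4, -0.1, 4.3]
opening: 0.6
finger_force: 25.0
```

Contact at 4 N. I'll release and lift.

nudge_tcp(ticks=[[[0.66,0,0,0,0,0,0],[0.73,0,0,0,0,0,0],[0.73,0,0,0,0,0,0],[0.73,0,0,-0.03,0,0,0],[0.73,0,0,-0.07,0,0,0],[0.73,0,0,-0.12,0,0,0],[0.73,0,0,-0.17,0,0,0],[0.73,0,0,-0.22,0,0,0],[1,0,0,-0.25,0,0,0],[1,0,0,-0.25,0,0,0]]])

```text
clock: 7.35
tool_pos: [0.5628, -0.1953, 0.3146]
eef_rot: [0.957, 0.291, 0.004, 0.003]
contact_force: [0.2, 0.0, -0.2]
opening: 0.885
finger_force: 0.0
```

```bash
python3 - <<'E'
from h import *
snap('wrist','w2.png')
print(plan([.5,.0,.31],-30),plan([*O['jar2'],.25],-7))
E
```

```text
(array([ 0.057, -0.196,  0.001]), array([ 0.004, -0.002, -0.456])) (array([ 0.255, -0.34 ,  0.061]), array([ 0.005, -0.002, -0.858]))
```

View pics/w2.png

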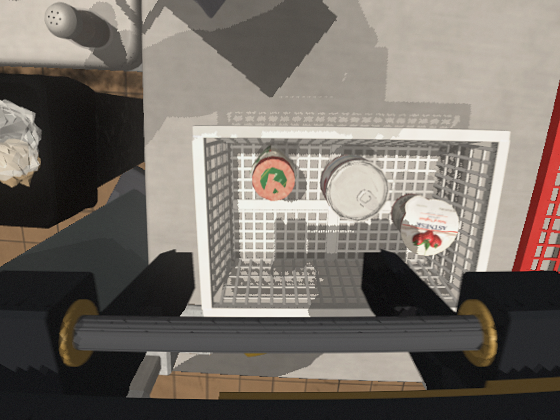

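Jar 3 stands upright in the basket at (273,180), and the tin (357,188) and tub (428,222) haven't moved. Next is jar 2.

Converted, -0.858 rad / 3.1416 = -0.2731.

nudge_tcp(ticks=[[[1,0.015,-0.045,0,0,0,-0.0318],[1,0.03,-0.09,0,0,0,-0.0637],[1,0.045,-0.135,0,0,0,-0.1019],[1,0.06,-0.18,0,0,0,-0.1401],[1,0.085,-0.22,0,0,0,-0.1783],[1,0.12,-0.255,0,0,0,-0.2165],[1,0.155,-0.285,0,0,0,-0.2546],[1,0.19,-0.31,0,0,0,-0.2731],[1,0.225,-0.33,0.02,0,0,-0.2731],[1,0.255,-0.34,0.05,0,0,-0.2731]]])

```text
clock: 8.4
tool_pos: [0.5827, 0.2345, 0.2587]
eef_rot: [0.748, 0.664, 0.001, -0.001]
contact_force: [0.3, 0.4, 0.1]
opening: 1.001
finger_force: 0.0
```

nudge_tcp(ticks=[[[1,0,0,0,0,0,0],[1,0,0,0,0,0,0]]])

```text
clock: 8.6
tool_pos: [0.5813, 0.2298, 0.2572]
eef_rot: [0.749, 0.663, -0.003, -0.001]
contact_force: [0.4, -0.3, -0.4]
opening: 1.004
finger_force: 0.0
```

```bash
python3 - <<'E'
from h import *
print(plan([*O['jar2'],.057],-7))
E
```

```text
(array([0.001, 0.003, 0.2  ]), array([-0.004,  0.003,  0.001]))
```

nudge_tcp(ticks=[[[1,0.001,0.002,0.045,0,0,0],[1,0.001,0.002,0.09,0,0,0],[1,0.001,0.002,0.13,0,0,0],[1,0.001,0.002,0.165,0,0,0],[1,0.001,0.002,0.19,0,0,0],[1,0.001,0.002,0.2,0,0,0],[1,0.001,0.002,0.2,0,0,0],[0.3,0.001,0.002,0.2,0,0,0],[0.3,0.001,0.002,0.2,0,0,0],[0.3,0.001,0.002,0.2,0,0,0]]], force=25)

```text
clock: 9.6
tool_pos: [0.5857, 0.2313, 0.0612]
eef_rot: [0.749, 0.663, 0.001, 0.0]
contact_force: [-0.2, 0.0, 0.4]
opening: 0.753
finger_force: 0.0
```

nudge_tcp(ticks=[[[0.3,0,0,0,0,0,0],[0.3,0,0,0,0,0,0]]])

```text
clock: 9.8
tool_pos: [0.585, 0.2312, 0.0602]
eef_rot: [0.749, 0.663, 0.0, 0.0]
contact_force: [0.4, 0.1, -0.5]
opening: 0.571
finger_force: 0.0
```

nudge_tcp(ticks=[[[0.3,0,0,-0.02,0,0,0],[0.3,0,0,-0.06,0,0,0],[0.3,0,0,-0.11,0,0,0],[0.3,0,0,-0.16,0,0,0],[0.3,0,0,-0.21,0,0,0],[0.3,0,0,-0.25,0,0,0],[0.3,0,0,-0.25,0,0,0],[0.3,0,0,-0.25,0,0,0]]])

```text
clock: 10.6
tool_pos: [0.5847, 0.231, 0.3102]
eef_rot: [0.749, 0.663, 0.0, 0.0]
contact_force: [-0.5, 1.2, -1.4]
opening: 0.487
finger_force: 24.9
```

```bash
python3 - <<'E'
from h import *
print(plan([.48,-.1,.30],-40),plan([*bw(-.018,.083),.21],-56.3))
E
```

```text
(array([-0.341, -0.064,  0.01 ]), array([ 0.001, -0.001,  0.576])) (array([-0.471, -0.029,  0.1  ]), array([ 0.   , -0.001,  0.861]))
```

```bash
python3 - <<'E'
from h import *
s=r.get_state()['tool_pos']
u=proj('scene',[s,s+[0,0,.05],s-[0,0,.06]]);print(u)
c=u.mean(0).astype(int);b=(c[0]-50,c[1]-50,c[0]+50,c[1]+50)
print(b);snap('scene','s2.png',crop=b,k=5)
E
```

```text
[[221.17763623 161.83003454]
 [220.82720176 148.31056496]
 [221.58904124 177.5792778 ]]
(np.int64(171), np.int64(112), np.int64(271), np.int64(212))
```

View pics/s2.png

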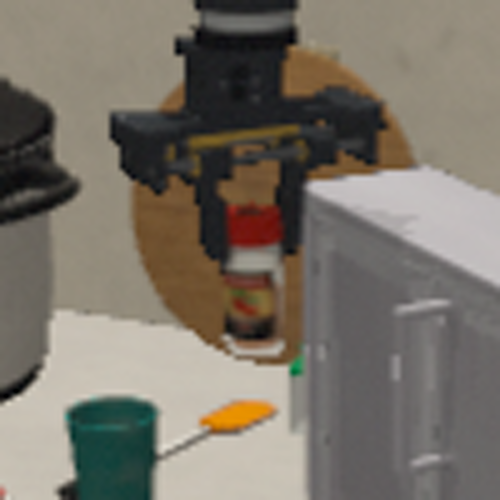

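The dark jar hangs upright between the fingers: cap top at crop (255,207), base at (255,348), about 70 mm below the TCP. I'll carry it over.

Converted, 0.78 rad / 3.1416 = 0.2483.

nudge_tcp(ticks=[[[0.3,-0.04,-0.012,0,0,0,0.0255],[0.3,-0.08,-0.024,0,0,0,0.0509],[0.3,-0.12,-0.036,0,0,0,0.0764],[0.3,-0.16,-0.048,0,0,0,0.1019],[0.3,-0.2,-0.058,0,0,0,0.1273],[0.3,-0.24,-0.064,0,0,0,0.1528],[0.3,-0.28,-0.066,0,0,0,0.1783],[0.3,-0.32,-0.066,0,0,0,0.1974],[0.3,-0.36,-0.06,0.02,0,0,0.2228],[0.3,-0.4,-0.05,0.05,0,0,0.2483]]])

```text
clock: 11.65
tool_pos: [0.4857, -0.1605, 0.2593]
eef_rot: [0.945, 0.327, -0.0, -0.0]
contact_force: [1.3, 0.0, -1.0]
opening: 0.483
finger_force: 24.9
```

nudge_tcp(ticks=[[[0.3,-0.035,0,0.01,0,0,0.0191],[0.3,-0.035,0,0.01,0,0,0.0191],[0.3,-0.035,0,0.01,0,0,0.0191]]])

```text
clock: 11.95
tool_pos: [0.4572, -0.1808, 0.2486]
eef_rot: [0.954, 0.299, -0.002, -0.001]
contact_force: [0.1, 1.3, -1.1]
opening: 0.486
finger_force: 24.9
```

```bash
python3 - <<'E'
from h import *
print(plan([*bw(-.018,.083),.082],-56.3))
E
```

```text
(array([0.005, 0.067, 0.166]), array([-0.003,  0.003,  0.019]))
```

Converted, 0.02 rad / 3.1416 = 0.0064.

nudge_tcp(ticks=[[[0.3,0.003,0.035,0,0,0,0.0064],[0.3,0.005,0.067,0,0,0,0.0064],[0.3,0.005,0.067,0.02,0,0,0.0064],[0.3,0.005,0.067,0.06,0,0,0.0064],[0.3,0.005,0.067,0.1,0,0,0.0064],[0.3,0.005,0.067,0.13,0,0,0.0064],[0.3,0.005,0.067,0.15,0,0,0.0064],[0.3,0.005,0.067,0.158,0,0,0.0064],[0.3,0.005,0.067,0.158,0,0,0.0064]]])

```text
clock: 12.85
tool_pos: [0.5014, -0.2316, 0.0913]
eef_rot: [0.957, 0.291, -0.001, -0.001]
contact_force: [0.3, 0.1, -2.1]
opening: 0.484
finger_force: 24.9
```

```bash
python3 - <<'E'
from h import *
print(plan([*bw(-.018,.083),.08],-56.3))
E
```

```text
(array([-0.003, -0.   ,  0.011]), array([-0.002,  0.   ,  0.002]))
```

nudge_tcp(ticks=[[[0.3,0,0,0.004,0,0,0],[0.3,0,0,0.008,0,0,0],[0.3,0,0,0.01,0,0,0],[0.3,0,0,0.01,0,0,0]]])

```text
clock: 13.25
tool_pos: [0.5015, -0.2329, 0.0825]
eef_rot: [0.957, 0.29, 0.0, 0.0]
contact_force: [0.4, 0.0, -1.3]
opening: 0.484
finger_force: 24.9
```

nudge_tcp(ticks=[[[0.3,0,0,0.002,0,0,0],[0.3,0,0,0.004,0,0,0],[0.3,0,0,0.004,0,0,0]]])

```text
clock: 13.55
tool_pos: [0.5012, -0.2329, 0.0781]
eef_rot: [0.957, 0.29, -0.0, -0.0]
contact_force: [0.2, 0.9, -0.0]
opening: 0.48
finger_force: 24.9
```

nudge_tcp(ticks=[[[0.3,0,0,0.002,0,0,0],[0.3,0,0,0.003,0,0,0],[0.3,0,0,0.003,0,0,0]]])

```text
clock: 13.85
tool_pos: [0.5021, -0.2334, 0.0764]
eef_rot: [0.957, 0.29, 0.001, 0.001]
contact_force: [-0.5, 0.2, 9.4]
opening: 0.487
finger_force: 24.9
```

nudge_tcp(ticks=[[[0.58,0,0,0,0,0,0],[0.65,0,0,0,0,0,0],[0.65,0,0,0,0,0,0],[0.65,0,0,-0.03,0,0,0],[0.65,0,0,-0.07,0,0,0],[0.65,0,0,-0.12,0,0,0],[0.65,0,0,-0.17,0,0,0],[0.65,0,0,-0.22,0,0,0],[0.8,0,0,-0.265,0,0,0],[0.8,0,0,-0.265,0,0,0]]])

```text
clock: 14.85
tool_pos: [0.5041, -0.235, 0.3463]
eef_rot: [0.957, 0.29, 0.005, 0.004]
contact_force: [-0.1, 0.0, 0.1]
opening: 0.792
finger_force: 0.0
```

```bash
python3 - <<'E'
from h import *
snap('wrist','w3.png')
h=handle(0)
print(r.get_state()['q'],plan([*h,.345],-96.8))
u=proj('wrist',[[*bw(-.018,.083),.109],[*bw(.054,.083),.1]]);print(u)
E
```

```text
[ 0.09940428  0.49951309  0.41517242  1.66013053 -0.22910069  1.0235622
 -0.39393674] (array([ 0.316, -0.224, -0.002]), array([ 0.004, -0.006,  0.707]))
[[275.0968066  177.4315753 ]
 [275.03641589 109.9755734 ]]
```

View pics/w3.png

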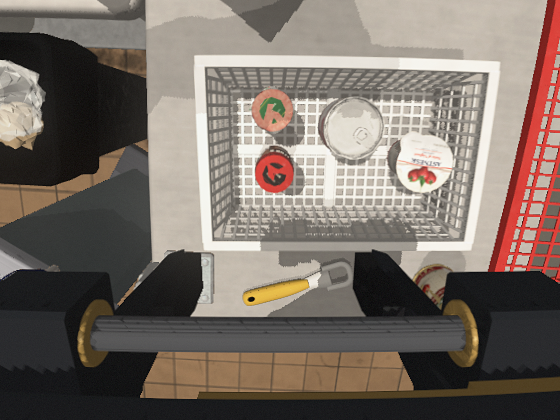

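Both jars stand upright in the basket, at (272,109) and (274,172), and the tub and tin haven't moved. Now the handle.

Converted, 0.707 rad / 3.1416 = 0.225.

nudge_tcp(ticks=[[[0.8,0.035,-0.025,0,0,0,0.0255],[0.8,0.07,-0.05,0,0,0,0.0509],[0.8,0.105,-0.075,0,0,0,0.0764],[0.8,0.14,-0.1,0,0,0,0.1019],[0.8,0.175,-0.125,0,0,0,0.1273],[0.8,0.21,-0.15,0,0,0,0.1528],[0.8,0.245,-0.175,0,0,0,0.1783],[0.8,0.28,-0.2,0,0,0,0.2037],[0.8,0.316,-0.224,0,0,0,0.225],[0.8,0.316,-0.224,0,0,0,0.225]]])

```text
clock: 15.9
tool_pos: [0.6398, 0.1379, 0.3363]
eef_rot: [0.999, -0.054, -0.002, -0.002]
contact_force: [-0.3, 0.0, -0.7]
opening: 0.798
finger_force: 0.0
```

nudge_tcp(ticks=[[[0.8,0,0,0,0,0,0],[0.8,0,0,0,0,0,0]]])

```text
clock: 16.1
tool_pos: [0.639, 0.127, 0.3392]
eef_rot: [0.998, -0.06, -0.001, 0.001]
contact_force: [-0.1, -1.0, 0.2]
opening: 0.8
finger_force: 0.0
```

```bash
python3 - <<'E'
from h import *
h=handle(0)
print(h,r.get_state()['q'],plan([*h,.259],-96.8))
snap('wrist','w4.png',k=1)
print(proj('wrist',[[*h,.282],[*h,.162]]))
E
```

```text
[0.6414058  0.12808402] [-0.56928575  0.70230286  0.62210464  1.35977193 -0.41232046  1.21166541
 -1.60596279] (array([ 0.002, -0.001,  0.08 ]), array([ 0.002,  0.002, -0.002]))
[[276.91952843 222.92187494]
 [277.01377137 181.6470164 ]]
```

View pics/w4.png

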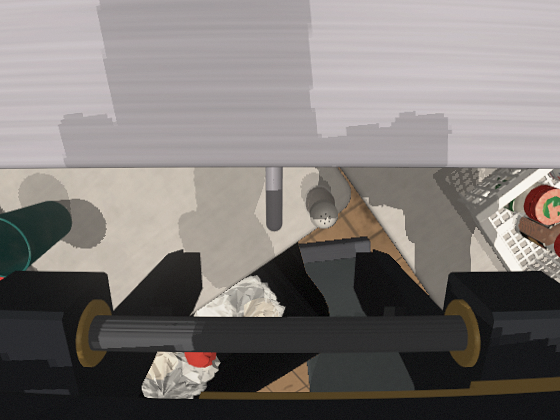

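Handle tip at (274,224), predicted (277,223). Before descending I'll check that the camera body clears the roof.

```bash
python3 - <<'E'
from h import *
print(ray('wrist',280,210)[0], r.get_state()['tool_pos'])
E
```

```text
[0.71072216 0.11947868 0.48606569] [0.63915196 0.12675223 0.3397277 ]
```

nudge_tcp(ticks=[[[0.8,0.002,-0.001,0.03,0,0,0],[0.8,0.002,-0.001,0.05,0,0,0],[0.8,0.002,-0.001,0.06,0,0,0],[0.8,0.002,-0.001,0.06,0,0,0],[0.8,0.002,-0.001,0.06,0,0,0]]])

```text
clock: 16.65
tool_pos: [0.6423, 0.1288, 0.2812]
eef_rot: [0.998, -0.06, 0.001, -0.0]
contact_force: [0.0, 0.2, 0.0]
opening: 0.804
finger_force: 0.0
```

nudge_tcp(ticks=[[[0.8,0,0,0.01,0,0,0],[0.8,0,0,0.02,0,0,0],[0.8,0,0,0.02,0,0,0],[0,0,0,0.02,0,0,0],[0,0,0,0.02,0,0,0],[0,0,0,0.02,0,0,0],[0,0,0,0.02,0,0,0],[0,0,0,0.02,0,0,0],[0,0,0,0.02,0,0,0],[0,0,0,0.02,0,0,0]]], force=15)

```text
clock: 17.65
tool_pos: [0.6418, 0.1296, 0.2604]
eef_rot: [0.998, -0.059, 0.0, -0.0]
contact_force: [-0.1, 0.4, -0.1]
opening: 0.191
finger_force: 0.0
```

nudge_tcp(ticks=[[[0,0,0,0,0,0,0],[0,0,0,0,0,0,0]]])

```text
clock: 17.85
tool_pos: [0.6418, 0.1291, 0.2603]
eef_rot: [0.998, -0.059, -0.0, 0.0]
contact_force: [-1.1, -1.4, -0.2]
opening: 0.102
finger_force: 15.0
```

```bash
python3 - <<'E'
from h import *
np.set_printoptions(precision=3,suppress=True)
M=R.from_quat(r.get_state()['eef_rot']).as_matrix()
for a in np.arange(0,1.5,.1):
    d=handle(a)-handle(0); print(round(a,2),M.T@[*d,0])
E
```

```text
0.0 [0. 0. 0.]
0.1 [-0.014  0.005  0.   ]
0.2 [-0.026  0.008  0.   ]
0.3 [-0.039  0.008  0.   ]
0.4 [-0.05   0.006  0.   ]
0.5 [-0.06   0.002  0.   ]
0.6 [-0.069 -0.004  0.   ]
0.7 [-0.077 -0.013 -0.   ]
0.8 [-0.084 -0.023 -0.   ]
0.9 [-0.089 -0.035 -0.   ]
1.0 [-0.093 -0.05  -0.   ]
1.1 [-0.096 -0.066 -0.   ]
1.2 [-0.097 -0.083 -0.   ]
1.3 [-0.096 -0.102 -0.   ]
1.4 [-0.095 -0.122 -0.   ]
```

Converted, -0.5 rad / 3.1416 = -0.1592.

nudge_tcp(ticks=[[[0,-0.014,0.005,0,0,0,-0.0318],[0,-0.026,0.008,0,0,0,-0.0637],[0,-0.039,0.008,0,0,0,-0.0955],[0,-0.05,0.006,0,0,0,-0.1273],[0,-0.06,0.002,0,0,0,-0.1592],[0,-0.06,0.002,0,0,0,-0.1592]]])

```text
clock: 18.45
tool_pos: [0.5802, 0.1351, 0.2602]
eef_rot: [0.982, 0.19, -0.001, -0.001]
contact_force: [-3.0, -1.4, 0.4]
opening: 0.106
finger_force: 15.0
```

```bash
python3 - <<'E'
from h import *
np.set_printoptions(precision=3,suppress=True)
s=r.get_state();M=R.from_quat(s['eef_rot']).as_matrix();print(s['q'],handle(.5)-s['tool_pos'][:2])
for a in np.arange(.6,1.5,.1):
    d=handle(a)-handle(.5); print(round(a,2),M.T@[*d,0])
E
```

```text
[-0.553  0.662  0.442  1.649 -0.341  0.911 -1.168] [ 0.001 -0.002]
0.6 [-0.005 -0.01   0.   ]
0.7 [-0.008 -0.021  0.   ]
0.8 [-0.009 -0.033  0.   ]
0.9 [-0.008 -0.047  0.   ]
1.0 [-0.004 -0.061  0.   ]
1.1 [ 0.001 -0.077  0.   ]
1.2 [ 0.009 -0.092  0.   ]
1.3 [ 0.018 -0.109  0.   ]
1.4 [ 0.029 -0.125  0.   ]
```

Tracking well. Continuing.

Converted, -0.7 rad / 3.1416 = -0.2228.

nudge_tcp(ticks=[[[0,-0.005,-0.01,0,0,0,-0.0318],[0,-0.008,-0.021,0,0,0,-0.0637],[0,-0.009,-0.033,0,0,0,-0.0955],[0,-0.008,-0.047,0,0,0,-0.1273],[0,-0.004,-0.061,0,0,0,-0.1592],[0,0.001,-0.077,0,0,0,-0.191],[0,0.009,-0.092,0,0,0,-0.2228],[0,0.009,-0.092,0,0,0,-0.2228]]])

```text
clock: 19.25
tool_pos: [0.5567, 0.2271, 0.2603]
eef_rot: [0.857, 0.516, 0.002, -0.001]
contact_force: [0.0, 1.4, 0.3]
opening: 0.107
finger_force: 15.0
```

```bash
python3 - <<'E'
from h import *
np.set_printoptions(precision=3,suppress=True)
s=r.get_state();M=R.from_quat(s['eef_rot']).as_matrix();print(s['q'],handle(1.2)-s['tool_pos'][:2])
for a in (1.3,1.4,1.48,1.5):
    d=handle(a)-handle(1.2); print(round(a,2),M.T@[*d,0])
E
```

```text
[-0.601  0.64   0.243  1.632 -0.19   0.89  -0.771] [-0.002 -0.005]
1.3 [ 0.018 -0.006  0.   ]
1.4 [ 0.037 -0.012  0.   ]
1.48 [ 0.053 -0.016  0.   ]
1.5 [ 0.058 -0.016  0.   ]
```

Converted, -0.28 rad / 3.1416 = -0.0891.

nudge_tcp(ticks=[[[0,0.018,-0.006,0,0,0,-0.0318],[0,0.037,-0.012,0,0,0,-0.0637],[0,0.053,-0.016,0,0,0,-0.0891],[0,0.057,-0.016,0,0,0,-0.0891],[0,0.057,-0.016,0,0,0,-0.0891]]])

```text
clock: 19.75
tool_pos: [0.5681, 0.2781, 0.2602]
eef_rot: [0.779, 0.627, -0.003, 0.001]
contact_force: [-3.7, -3.6, 3.7]
opening: 0.107
finger_force: 15.0
```

```bash
python3 - <<'E'
from h import *
s=r.get_state();print(handle(1.48),s['tool_pos'][:2], np.degrees(R.from_quat(s['eef_rot']).as_matrix()[:2,1]))
E
```

```text
[0.56638675 0.27643038] [0.56813752 0.27814106] [ 55.97015666 -12.25278874]
```

nudge_tcp(ticks=[[[0,0.003,0,0,0,0,0],[0,0.006,0,0,0,0,0],[0,0.006,0,0,0,0,0]]])

```text
clock: 20.05
tool_pos: [0.5682, 0.2786, 0.2601]
eef_rot: [0.78, 0.626, -0.007, 0.002]
contact_force: [-6.6, -12.4, 8.7]
opening: 0.106
finger_force: 15.0
```

At the stop. I'll relax, release and lift.

nudge_tcp(ticks=[[[0,-0.004,0,0,0,0,0],[0,-0.006,0,0,0,0,0],[0.5,-0.006,0,0,0,0,0],[0.5,-0.006,0,0,0,0,0],[0.5,-0.006,0,0,0,0,0],[0.5,-0.006,0,0,0,0,0],[0.5,-0.006,0,-0.02,0,0,0],[0.5,-0.006,0,-0.06,0,0,0],[0.5,-0.006,0,-0.1,0,0,0],[0.5,-0.006,0,-0.1,0,0,0]]])

```text
clock: 21.05
tool_pos: [0.5719, 0.2826, 0.3665]
eef_rot: [0.777, 0.629, 0.006, 0.001]
contact_force: [0.6, -0.5, -0.3]
opening: 0.5
finger_force: 0.0
```

nudge_tcp(ticks=[[[0.5,0,-0.04,0,0,0,0],[0.5,0,-0.08,-0.02,0,0,0],[0.5,0,-0.12,-0.04,0,0,0],[0.5,0,-0.12,-0.04,0,0,0],[0.5,0,-0.12,-0.04,0,0,0]]])

```text
clock: 21.55
tool_pos: [0.4511, 0.3067, 0.4006]
eef_rot: [0.776, 0.63, 0.001, 0.0]
contact_force: [1.0, -0.5, -0.0]
opening: 0.5
finger_force: 0.0
```

```bash
python3 - <<'E'
from h import *
snap('top','t2.png',k=1.4)
print(r.get_state()['tool_pos'],proj('top',[[*handle(a),.282] for a in (1.38,1.43,1.48)])*1.4)
E
```

```text
[0.4518028  0.30590813 0.3999979 ] [[284.93686334 335.69899289]
 [279.58134282 334.19567641]
 [274.13950341 332.48348603]]
```

View pics/t2.png

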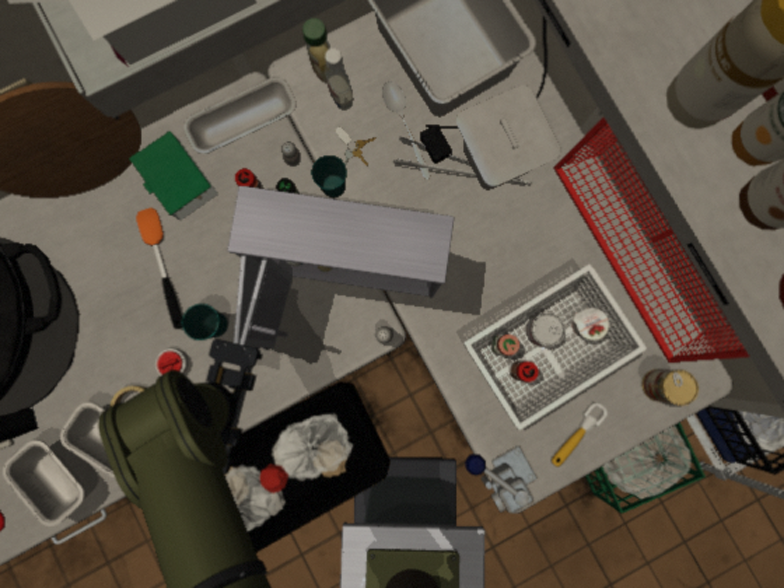

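Both leaves are folded at the left, with the handle at (270,330) (fully open predicts (274,332)). The mill (385,334), tumbler (203,321), tub and tin haven't moved, both jars are upright in the basket, and the arm is clear.

```bash
python3 -c "
from plant import r, eyes, finish_job
print(finish_job())"
```

```text
the job is handed in; nothing more can be done
None
```

The job is handed in, with no verdict returned: both jars stand upright in the basket, the bifold door is folded fully open to its stop, and the mill, tumbler, tub and tin are where they were.

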